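# Push the filter carriage home and shut the enclosure door

## Robot

A 6-joint arm with a two-finger parallel gripper is mounted at the origin on the work surface. World frame = base frame: x ahead of the robot, y to its left, z up, the work surface at z = 0. Lengths are in m, angles in rad, forces in N, time in s.
With the tool pointing down it reaches from about 0.35 to 0.8 m from the base axis. Payload 7.3 kg.
Tool frame: the origin (TCP) lies at the very end of the fingers, on their centre line; the grasp point (between the pads) lies 19 mm behind it (robot.grasp_offset is the distance from the TCP to the grasp point, in m); y points along the fingers, z is the direction in which the jaws open and shut, and the axes are right-handed (so a half turn about y gives the same grasp; the last joint's range is limited). The gripper opens to 85 mm and grips with 20 to 120 N. Pads are 22 mm wide; open, the fingers measure 114 mm over their backs; the gripper's body (76 mm by 85 mm) begins 54 mm behind the grasp point. The pads swing forward as they close: fully open they stand 13 mm farther back than shut.
Start: joints at [1.067, 0.342, 1.524, -0, 1.275, -0.146], TCP at [0.184, 0.492, 0.231] pointing down, gripper open.
Joint ranges: [-2.53, 2.53], [-0.77, 2.02], [0.04, 2.7], [-1, 4.14], [0.28, 2.66], [-3.11, 3.11]. Speed limits (rad/s): [2.57, 2.57, 3.14, 3.14, 3.14, 3.14].

## Interface

Orientations are given as a rotation vector (axis times angle).
In Python, from rig import robot gives the robot as it stands.
- The arm moves only by the tool servo_tool, never from a script. Its argument "motion" is a list of rows, each a list of 5 numbers: the finger opening in m, from 0 to 0.0854, then the shift along the tool's x, y, z in m, then the turn about the tool's y in degrees. In form: [[fingers, dx, dy, dz, roll], ...]. A call has 1 to 20 rows; each row shifts and turns the commanded pose from where the row before left it, along the tool's axes as they then stand; what a row does not reach is not made up. A row lasts 1/12 s, in which the tool goes at most 41.7 mm and 7.16 degrees, less where a joint would pass 70% of its speed; a pose out of reach is approached as far as the arm can. A call is refused whole if a number of a shift passes 0.0417 or a number of a turn 7.16, either way. A call with a gripper value outside its range is refused whole. The fingers move at their own pace and stop on an object; "force" is the grip in N (left out, the last holds). Time passes only in rows, so rows that do not move let the fingers close. It gives the time, the measured TCP pose, the force and the opening at its end, in the units of the state.
- robot.sense(): the state, without advancing time (a new reading comes with each control period).
- robot.snapshot(name): name is "scene" or "top" or "wrist"; returns (picture, depth): 480x640x3 uint8, blue, green, red; 480x640 float32, m along the optical axis (not along the pixel's ray), 0 where there is no reading.
- robot.get_calibration(name): a dict with "fx", "fy", "cx", "cy" (pixels), "R" (3x3) and "t" (3): a world point X has camera coordinates R X + t; the wrist camera has in their place "tool_from_camera" (4x4, takes a point from camera to tool coordinates, whose origin is the TCP and whose axes are the tool frame's). Camera axes: x right, y down, z forward; pixel columns grow to the right and rows downward; lengths in m; the calibration is good to about 2 mm. A picture is of the moment at which its call begins: read the wrist's pose just before it. get_calibration takes no time and is no camera call.
- robot.sign_off(): hands the job in, once; it reports no verdict.
The state is a dict: "t": time; "qpos": joint angles; "dq": joint speeds; "joint_efforts": joint torques, N m; "position": TCP position; "eef_rot": TCP orientation; "wrist_force": force on the tool from outside, world axes, zero at the start; "torque": the same for the moment, N m; "opening": finger opening in m.
Only numpy, scipy, OpenCV 4.12 (cv2) and the standard library are available. Lean on these libraries where they do the work, as an engineer would, in place of code of your own. Each camera call takes 0.05 s, during which the arm holds its last target.

## Task

Bring the green filter into the beam: with the fingertips, push the filter carriage along its channel into the black enclosure as far as it will go, then push the enclosure's door fully shut behind it. Only push: do not lift or tip the carriage, leave the mirror mount, spacer tube and yellow disc where they stand, and finish with the hand clear of everything.

Things in the scene. Friction and masses are not known exactly. Their poses are not given: they have to be found in the camera images.
- box: Black enclosure and its channel, fixed to the table. Origin on the table under the middle of the mouth; x runs along the channel into the enclosure, z up. Side walls x 0 to 112 mm, inner faces at y +-38, outer +-42, tops z 85 mm; clear roof (top z 88) only from x 25 mm on. Gold photodiode housing outside the -y wall at x 68 mm, out to y -100 mm, top z 64 mm.
- channel_end (a point): Open outer end of the dark steel channel, middle of its floor: x -140 mm from the mouth, z 6 mm. The floor's top is at z 6 mm all the way to the back wall; guide rails at y +-30 to +-36 mm along both sides, tops at z 14 mm.
- back_stop (a point): Inner face of the enclosure's back wall, x 106 mm from the mouth, 10 mm above the table: the carriage's front end (50 mm ahead of its origin) meets it when fully home.
- carriage: Loose aluminium filter carriage, about 0.25 kg, in the channel, 2 mm side play, slides with friction (under 4 N). Deck 100 x 56 x 8 mm; origin centre of its underside, x lengthwise towards the enclosure. At x 12 mm a clip pinches an upright round green glass filter, 40 mm across, top 56 mm above the origin. Starts 46 to 101 mm short of home; home is origin at x 56 mm in the enclosure's frame.
- push_face (a point): Where to push the carriage: rear face of the upright push plate at its rear end, 50 mm behind its origin, 25 mm above it. Plate 5 mm thick, 36 mm wide, top 42 mm above the carriage's underside. When home this face is 6 mm inside the mouth.
- door (a joint): Angle of the enclosure's black door, rad: 0 shut over the mouth, pi/2 standing straight out alongside the channel, 2.4 the limit. Starts at 1.65 to 2.2, stays where left, very light (under 1 N at its edge), no latch or spring.
- door_hinge (a point): On the door's upright hinge axis, at x -3, y +44 mm in the enclosure's frame, 51 mm above the table. Door panel: 5 mm thick, mid-plane through the axis, from 3 to 85 mm from it, 18 to 84 mm above the table. Shut, it runs from the hinge towards the enclosure's -y; opening swings its free edge out to -x, then on to +y.
- door_edge (a point): Free edge of the door, on its outer face (the face away from the enclosure when shut, which is the one to push), 51 mm above the table, 85 mm from the hinge axis.
- mirror_mount: Bystander: loose matte black mirror mount, foot 40 x 50 mm, plate 56 mm wide, 86 mm tall, 0.3 kg, standing on the +y side of the enclosure and facing its beam window. Origin under its foot. Leave alone.
- spacer: Bystander: loose brass spacer tube standing upright, 25 mm across, 50 mm tall; origin in the centre of its underside. Leave alone.
- disc: Bystander: loose yellow plastic alignment disc lying flat, 50 mm across, 8 mm thick; origin in the centre of its underside. Leave alone.
Things that resemble listed ones, but are neither listed nor needed, are in the scene too. What is meant by the carriage is not purple or turquoise, and is the larger of those in its own colour.

How it is judged:
By the outcome, as a careful person would: the job done as asked, in the order asked, and still so for the second after the job is handed in, with the robot touching nothing.
It also fails if it takes over 48 s, if anything falls off the work surface, if the arm or the gripper's body presses on something with over 40 N, if the wrist force passes 120 N, or if a joint passes its speed limit or range.

## Working session

There is one attempt and no reset: what is moved stays moved. The work goes in short steps, Python scripts to look and compute and a tool call to move; the robot and the scene stay as the last step left them, time stands still between calls to the robot, and variables do not carry over. Pictures are saved under pics/ and viewed, and the job is handed in when it is done.

Besides the shell and the picture viewer there is one more tool, called after "Call:" as name([rows], argument=value, ...), one row to a line, values as JSON. servo_tool: Moves the arm, as the interface text tells. Its arguments: {"type":"object","properties":{"motion":{"type":"array"},"force":{"type":"number"}},"required":["motion"]}

```bash
ls; mkdir -p pics
python3 - <<'E'
from rig import robot
import cv2,numpy as np
for n in ("scene","top"):
    p,d=robot.snapshot(n); cv2.imwrite(f"pics/{n}0.png",p); np.save(f"pics/{n}0.npy",d)
    print(robot.get_calibration(n))
s=robot.sense(); print(s)
E
```

```text
pics
{'fx': 461.22690385963307, 'fy': 461.22690385963307, 'cx': 322.42091121009236, 'cy': 243.77266025215113, 'R': array([[-1.85485772e-02,  9.99635865e-01, -1.95981799e-02],
       [ 7.26226425e-01, -2.41221930e-06, -6.87455584e-01],
       [-6.87205304e-01, -2.69840391e-02, -7.25961935e-01]]), 't': array([-0.00843296, -0.38582496,  1.14717249])}
{'fx': 568.6477263941817, 'fy': 568.6477263941817, 'cx': 314.35611678060144, 'cy': 242.75833417319237, 'R': array([[ 0.00847815, -0.99995636,  0.00392493],
       [-0.98011001, -0.00908802, -0.19824673],
       [ 0.19827375, -0.0021661 , -0.98014429]]), 't': array([0.01708357, 0.57625501, 0.89984285])}
{'t': 0.1, 'qpos': array([ 1.06700080e+00,  3.42649068e-01,  1.52489684e+00,  9.39293646e-06,
        1.27541487e+00, -1.46032825e-01]), 'dq': array([ 0.00076678, -0.0008388 , -0.00277838, -0.0016265 , -0.00117084,
       -0.00168119]), 'joint_efforts': array([ 2.10830360e-03, -4.34443474e+01, -2.46493381e+01, -4.75111824e-05,
        4.63283330e-03,  2.64500972e-05]), 'position': array([0.18366608, 0.49145134, 0.23070613]), 'eef_rot': array([-1.55380302,  0.2811184 , -0.2804158 ]), 'wrist_force': array([0.84484638, 0.54496307, 0.39720142]), 'torque': array([-0.03265436,  0.06945651,  0.00751793]), 'opening': 0.08564997285289302}
```

View pics/scene0.png

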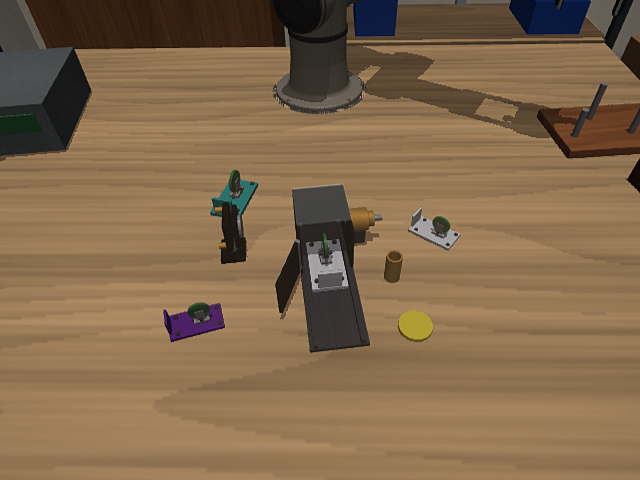

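View pics/top0.png

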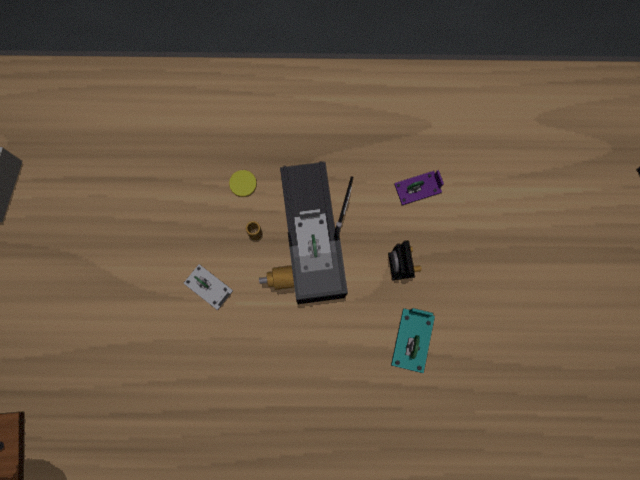

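The top view shows the enclosure at about (320,280) with its channel running up to (303,165). There are four carriage-like things:
- White/aluminium in the channel at (314,241). This one fits: it is in the channel and is the larger of the two aluminium ones.
- A smaller white one at (208,287).
- Purple at (419,187).
- Turquoise at (413,340).

The door stands at (345,205), the spacer at (254,231), the disc at (243,183) and the mirror mount at (401,261).

Run:
```python
import cv2
p=cv2.imread("pics/top0.png"); c=p[150:310,180:380]; c=cv2.resize(c,None,fx=4,fy=4,interpolation=cv2.INTER_CUBIC)[:600]
c=cv2.convertScaleAbs(c[:, :],alpha=1.8,beta=15)
cv2.imwrite("pics/topc.png",c)
p=cv2.imread("pics/scene0.png"); c=p[170:360,260:420]; c=cv2.resize(c,None,fx=3,fy=3,interpolation=cv2.INTER_CUBIC)
cv2.imwrite("pics/scenec.png",cv2.convertScaleAbs(c,alpha=1.5,beta=10))
```

```text
(no output)
```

View pics/topc.png

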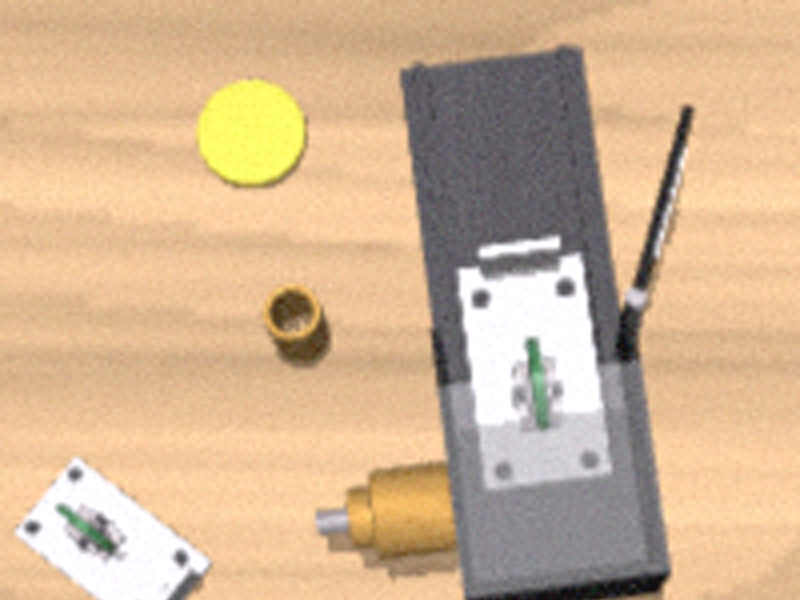

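View pics/scenec.png

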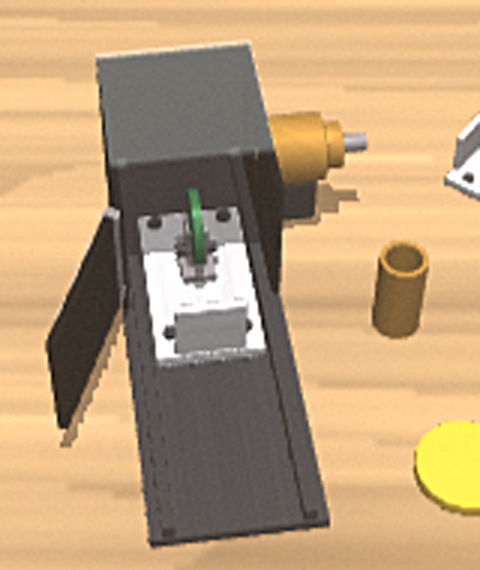

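Confirmed: the in-channel aluminium carriage has the upright green filter and its push plate faces the open channel end. The enclosure's mouth faces away from the robot, and the door stands open on the world −y side.

```bash
cat > h.py <<'E'
import numpy as np
from rig import robot
def ray(cam,u,v,z):
    c=robot.get_calibration(cam);R=c["R"];t=c["t"]
    d=R.T@np.array([(u-c["cx"])/c["fx"],(v-c["cy"])/c["fy"],1]);o=-R.T@t
    return o+d*(z-o[2])/d[2]
def proj(cam,X):
    c=robot.get_calibration(cam);q=c["R"]@X+c["t"]
    return c["fx"]*q[0]/q[2]+c["cx"],c["fy"]*q[1]/q[2]+c["cy"]
def dp(cam,u,v,D):
    c=robot.get_calibration(cam);z=D[int(round(v)),int(round(u))]
    return c["R"].T@(np.array([(u-c["cx"])/c["fx"]*z,(v-c["cy"])/c["fy"]*z,z])-c["t"])
E
python3 - <<'E'
from h import *
np.set_printoptions(precision=4,suppress=True)
D=np.load("pics/top0.npy")
T=lambda x,y,z:ray("top",180+x/4,150+y/4,z)
for n,x,y,z in [("endL",404,70,.014),("endR",580,48,.014),("plateL",480,244,.048),("plateR",560,237,.048),("deckRL",459,270,.014),("deckRR",580,256,.014),("deckFL",487,488,.014),("deckFR",611,472,.014),("filtA",532,340,.05),("filtB",543,425,.05),("roofback L",470,590,.088),("roofbackR",668,570,.088),("roofmouthL",440,385,.088),("roofmouthR",636,362,.088),("mouthwallL",434,332,.085),("dooredge",688,108,.084),("hinge",629,325,.084),("spacer",293,310,.05),("disc",252,132,.008),("pd",320,520,.045)]:
    print(n,T(x,y,z),dp("top",180+x/4,150+y/4,D))
S=lambda x,y,z:ray("scene",260+x/3,170+y/3,z)
for n,x,y,z in [("endR",150,540,.006),("endL",328,522,.006),("plateL",248,302,.048),("plateR",176,312,.048),("dooredgetop",50,345,.084),("doorhingetop",112,212,.084),("roofmouthR",98,58,.088)]: print(n,S(x,y,z))
E
```

```text
endL [0.7233 0.0837 0.014 ] [0.7264 0.0842 0.0052]
endR [0.7346 0.0041 0.014 ] [0.7367 0.0039 0.0081]
plateL [0.6335 0.0473 0.048 ] [0.6329 0.0473 0.0503]
plateR [0.637 0.013 0.048] [0.6483 0.0124 0.005 ]
deckRL [0.6304 0.0573 0.014 ] [0.6303 0.0573 0.0145]
deckRR [0.6373 0.0036 0.014 ] [0.6375 0.0036 0.0135]
deckFL [0.5327 0.0436 0.014 ] [0.5216 0.0422 0.0884]
deckFR [ 0.5402 -0.0104  0.014 ] [ 0.5286 -0.0078  0.0882]
filtA [0.5911 0.0246 0.05  ] [0.5903 0.0246 0.0537]
filtB [0.5544 0.0196 0.05  ] [0.5475 0.0198 0.0888]
roofback L [0.4804 0.0484 0.088 ] [0.4807 0.0485 0.0859]
roofbackR [ 0.4892 -0.0307  0.088 ] [ 0.4892 -0.0307  0.0881]
roofmouthL [0.5638 0.0618 0.088 ] [0.5634 0.0618 0.0899]
roofmouthR [ 0.5741 -0.0179  0.088 ] [ 0.5742 -0.0179  0.0872]
mouthwallL [0.5865 0.0648 0.085 ] [0.5864 0.0648 0.0855]
dooredge [ 0.6838 -0.0399  0.084 ] [ 0.6838 -0.0399  0.0839]
hinge [ 0.5904 -0.0152  0.084 ] [ 0.5899 -0.0151  0.0864]
spacer [0.6032 0.1267 0.05  ] [0.6134 0.1315 0.0055]
disc [0.6953 0.1522 0.008 ] [0.695  0.1521 0.009 ]
pd [0.5138 0.1131 0.045 ] [0.5134 0.1128 0.0482]
endR [0.7384 0.0051 0.006 ]
endL [0.7284 0.0872 0.006 ]
plateL [0.6311 0.0508 0.048 ]
plateR [0.6375 0.0157 0.048 ]
dooredgetop [ 0.6865 -0.0383  0.084 ]
doorhingetop [ 0.6046 -0.0152  0.084 ]
roofmouthR [ 0.4935 -0.0288  0.088 ]
```

```bash
cat >> h.py <<'E'
from scipy.spatial.transform import Rotation as Ro
a=np.radians(8.4); XB=np.array([-np.cos(a),-np.sin(a),0]); YB=np.array([-XB[1],XB[0],0]); M=np.array([.593,.025,0])
def b2w(x,y,z): return M+x*XB+y*YB+np.array([0,0,z])
def w2b(p): q=np.array(p)-M; return np.array([q@XB,q@YB,q[2]])
def st():
    s=robot.sense();R=Ro.from_rotvec(s["eef_rot"]).as_matrix()
    print("t",s["t"],"tcp",s["position"].round(4),"box mm",(w2b(s["position"])*1000).round(1),"F",s["wrist_force"].round(1),"op",round(s["opening"],4))
    print("toolaxes in box (cols x y z)\n",(np.stack([XB,YB,[0,0,1]])@R).round(3)); return s,R
def shift(target,R=None,p=None):
    s=robot.sense();R=Ro.from_rotvec(s["eef_rot"]).as_matrix()
    return (R.T@(np.array(target)-s["position"])*1000).round(1)
E
python3 - <<'E'
from h import *
np.set_printoptions(precision=4,suppress=True)
st()
for n,P in [("mouthfloor -140",(-.14,0,.006)),("endL",(-.14,-.036,.014)),("endR",(-.14,.036,.014)),("roofR",(.025,.042,.088)),("roofL",(.025,-.042,.088)),("roofbackL",(.112,-.042,.088)),("roofbackR",(.112,.042,.088)),("hinge",(-.003,.044,.084))]:
    u,v=proj("top",b2w(*P)); print(n,((u-180)*4,(v-150)*4), b2w(*P))
print("mount",ray("top",401,250,.086),dp("top",401,245,np.load("pics/top0.npy")))
E
```

```text
t 0.1 tcp [0.1837 0.4915 0.2307] box mm [ 336.8 -521.2  230.7] F [0.8 0.5 0.4] op 0.0856
toolaxes in box (cols x y z)
 [[-0.875  0.001 -0.483]
 [ 0.483  0.001 -0.875]
 [-0.    -1.    -0.001]]
mouthfloor -140 (np.float64(488.94898558274986), np.float64(59.48702111184707)) [0.7315 0.0455 0.006 ]
endL (np.float64(409.84949264402326), np.float64(63.9423497571579)) [0.7262 0.0811 0.014 ]
endR (np.float64(567.2787218107162), np.float64(43.31795986790337)) [0.7368 0.0098 0.014 ]
roofR (np.float64(641.6471228708951), np.float64(361.2585696341873)) [ 0.5744 -0.0202  0.088 ]
roofL (np.float64(437.33320551117663), np.float64(388.9509551825777)) [0.5621 0.0629 0.088 ]
roofbackL (np.float64(465.4671086456967), np.float64(600.9197481249851)) [0.4761 0.0502 0.088 ]
roofbackR (np.float64(673.5234568326825), np.float64(572.1008444460449)) [ 0.4883 -0.0329  0.088 ]
hinge (np.float64(636.0059582325846), np.float64(296.6357432165744)) [ 0.6024 -0.0181  0.084 ]
mount [ 0.5596 -0.119   0.086 ] [ 0.5725 -0.1228  0.0632]
```

Call:
servo_tool([
  [0,0,0,0,-5.8],
  [0,0,0,0,-5.8],
  [0,0,0,0,-5.8],
  [0,0,0,0,-5.8],
  [0,0,0,0,-5.7],
  [0,0.0235,0,-0.029,0],
  [0,0.0235,0,-0.029,0],
  [0,0.0235,0,-0.029,0],
  [0,0.0235,0,-0.029,0],
  [0,0.0235,0,-0.029,0],
  [0,0.0235,0,-0.029,0],
  [0,0.0235,0,-0.029,0],
  [0,0.0235,0,-0.029,0],
  [0,0.0235,0,-0.029,0],
  [0,0.0235,0,-0.029,0],
  [0,0.0235,0,-0.029,0],
  [0,0.0235,0,-0.029,0],
  [0,0.0235,0,-0.029,0],
  [0,0.0235,0,-0.029,0],
  [0,0.0235,0,-0.029,0],
], force=40)

```text
t: 1.77
position: [0.597, 0.1114, 0.2308]
eef_rot: [-1.568, -0.114, 0.116]
wrist_force: [0.3, 0.2, 0.3]
opening: 0.0001
```

Run:
```python
from h import *
st()
```

```text
t 1.7667 tcp [0.597  0.1114 0.2308] box mm [-16.6 -84.9 230.8] F [0.3 0.2 0.3] op 0.0001
toolaxes in box (cols x y z)
 [[-1.     0.001 -0.   ]
 [ 0.    -0.    -1.   ]
 [-0.001 -1.     0.   ]]
```

Call:
servo_tool([
  [0,0.023,0,-0.0283,0],
  [0,0.023,0,-0.0283,0],
  [0,0.023,0,-0.0283,0],
  [0,0,0.025,0,0],
  [0,0,0.025,0,0],
  [0,0,0.025,0,0],
  [0,0,0.025,0,0],
  [0,0,0.025,0,0],
  [0,0,0.015,0,0],
  [0,0,0,0,0],
  [0,0,0,0,0],
])

```text
t: 2.68
position: [0.6762, 0.0391, 0.0903]
eef_rot: [-1.567, -0.113, 0.117]
wrist_force: [0.3, -1.0, -0.1]
opening: -0.0002
```

Run:
```python
from h import *
import cv2
st()
for n in("wrist","top","scene"):
    p,d=robot.snapshot(n); cv2.imwrite(f"pics/{n}1.png",p); np.save(f"pics/{n}1.npy",d)
p=cv2.imread("pics/scene1.png")[150:360,240:440];a=cv2.resize(p,(480,504))
cv2.imwrite("pics/s1c.png",cv2.convertScaleAbs(a,alpha=1.4))
```

```text
t 2.6833 tcp [0.6762 0.0391 0.0903] box mm [-84.4  -1.8  90.3] F [ 0.3 -1.  -0.1] op -0.0002
toolaxes in box (cols x y z)
 [[-1.     0.002 -0.   ]
 [ 0.    -0.001 -1.   ]
 [-0.002 -1.     0.001]]
```

View pics/s1c.png

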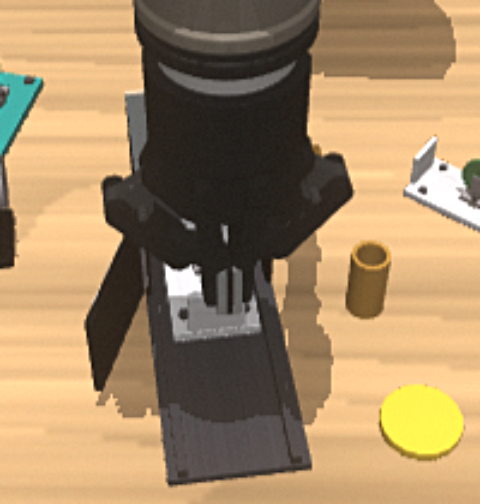

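View pics/wrist1.png

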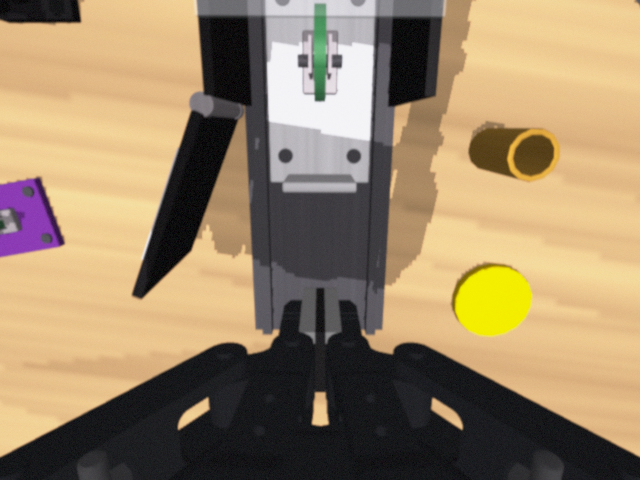

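The wrist view shows the fingers at column 320, in line with the push plate (284–356, row 185) and with the channel centred on them. The gripper linkages spread widely, so I'll measure their profile before going between the walls.

Run:
```python
from h import *
s,R=st()
P=[]
for cam in("scene","top"):
    c=robot.get_calibration(cam);D=np.load(f"pics/{cam}1.npy")
    v,u=np.mgrid[:480,:640];m=D>0;z=D[m]
    q=np.stack([(u[m]-c["cx"])/c["fx"]*z,(v[m]-c["cy"])/c["fy"]*z,z],1)
    P.append((q-c["t"])@c["R"])
c=robot.get_calibration("wrist");D=np.load("pics/wrist1.npy");m=D>0;z=D[m]
v,u=np.mgrid[:480,:640];q=np.stack([(u[m]-c["cx"])/c["fx"]*z,(v[m]-c["cy"])/c["fy"]*z,z],1)
T=c["tool_from_camera"];q=q@T[:3,:3].T+T[:3,3]
print(T)
W=[(p-s["position"])@R for p in P]+[q]
for n,w in zip(("scene","top","wrist"),W):
  print(n)
  for h in range(0,130,10):
    k=(w[:,1]<-h/1000)&(w[:,1]>-(h+10)/1000)&(abs(w[:,2])<.09)&(abs(w[:,0])<.06)
    if n!="wrist" : k&=(w[:,0]>-.035)
    if k.sum()>3: print(h,k.sum(),"x",(np.percentile(w[k,0],[0,2,98,100])*1e3).round(0),"z",(np.percentile(w[k,2],[0,2,98,100])*1e3).round(0))
```

```text
t 2.8333 tcp [0.6778 0.039  0.0931] box mm [-85.9  -1.5  93.1] F [-0.3 -0.4  0.1] op -0.0005
toolaxes in box (cols x y z)
 [[-1.    -0.003  0.   ]
 [-0.     0.    -1.   ]
 [ 0.003 -1.    -0.   ]]
[[ 5.30108991e-04  9.59036521e-01  2.83281964e-01 -7.19218828e-02]
 [ 1.47275933e-04 -2.83282076e-01  9.59036623e-01 -1.42592439e-01]
 [ 9.99999849e-01 -4.66673321e-04 -2.91413374e-04  6.73496560e-04]
 [ 0.00000000e+00  0.00000000e+00  0.00000000e+00  1.00000000e+00]]
scene
0 58 x [ 4.  5. 11. 11.] z [-12. -12.  11.  13.]
10 103 x [-3.  0. 11. 11.] z [-14. -14.  13.  13.]
20 110 x [ 1.  2. 11. 11.] z [-14. -14.  13.  13.]
30 106 x [-10.  -8.  11.  12.] z [-17. -14.  12.  15.]
40 211 x [-11.  -9.  13.  13.] z [-32. -30.  29.  32.]
50 509 x [-13. -10.  12.  13.] z [-40. -35.  35.  40.]
60 312 x [-12. -11.  17.  17.] z [-47. -44.  43.  47.]
70 440 x [-13.  -9.  17.  18.] z [-57. -52.  51.  56.]
80 559 x [-13.   1.  17.  18.] z [-62. -60.  57.  61.]
90 729 x [-14. -11.  19.  20.] z [-62. -60.  59.  60.]
100 512 x [-7. -5. 19. 20.] z [-48. -45.  44.  47.]
110 193 x [-7. -6. 11. 12.] z [-42. -42. 
[... 192 characters left out ...]
] z [-43. -42.  56.  56.]
100 38 x [-12. -11.   5.   7.] z [-47. -47.  41.  41.]
110 25 x [-12. -12.   6.   7.] z [-42. -42.  40.  41.]
wrist
0 334 x [-11. -11.  -6.  -5.] z [-12. -11.  12.  13.]
10 886 x [-11. -11.  -6.  -5.] z [-13. -12.  13.  14.]
20 1096 x [-11. -11.  -6.  -6.] z [-13. -13.  14.  14.]
30 1330 x [-12. -12.  10.  11.] z [-15. -10.  10.  14.]
40 3385 x [-14. -13.   8.  13.] z [-33. -29.  30.  34.]
50 9768 x [-14. -13.   9.  12.] z [-41. -36.  37.  42.]
60 8531 x [-18. -17.   8.   9.] z [-49. -44.  45.  50.]
70 16977 x [-18. -17.   5.   9.] z [-57. -51.  52.  59.]
80 18537 x [-18. -17.  -5.  -2.] z [-60. -56.  57.  61.]
90 3673 x [-21. -20. -13. -12.] z [-55. -18.  19.  56.]
```

Run:
```python
from h import *
s,R=st()
c=robot.get_calibration("wrist");D=np.load("pics/wrist1.npy");m=D>0;z=D[m]
v,u=np.mgrid[:480,:640];q=np.stack([(u[m]-c["cx"])/c["fx"]*z,(v[m]-c["cy"])/c["fy"]*z,z],1)
T=c["tool_from_camera"];q=q@T[:3,:3].T+T[:3,3]
c=robot.get_calibration("scene");D=np.load("pics/scene1.npy");m=D>0;z=D[m]
p=np.stack([(u[m]-c["cx"])/c["fx"]*z,(v[m]-c["cy"])/c["fy"]*z,z],1);p=((p-c["t"])@c["R"]-[.6762,.0391,.0903])@R
for n,w in(("wrist",q),("scene",p)):
  for a in range(14,60,4):
    k=(abs(w[:,2])*1e3>=a)&(abs(w[:,2])*1e3<a+4)&(abs(w[:,0])<.025)&(w[:,1]<-.025)
    if k.sum()<5: continue
    k2=k&(w[:,1]>np.percentile(w[k,1],97)-.004)
    print(n,a,"min h",(-np.percentile(w[k,1],[100,99,95])*1e3).round(1),"x",(np.percentile(w[k2,0],[0,100])*1e3).round(0))
```

```text
t 2.8333 tcp [0.6778 0.039  0.0931] box mm [-85.9  -1.5  93.1] F [-0.3 -0.4  0.1] op -0.0005
toolaxes in box (cols x y z)
 [[-1.    -0.003  0.   ]
 [-0.     0.    -1.   ]
 [ 0.003 -1.    -0.   ]]
wrist 14 min h [27.6 42.1 47.4] x [-12.  -6.]
wrist 18 min h [41.1 42.8 44.7] x [-12.  -6.]
wrist 22 min h [42.8 46.  49.4] x [-14.  -6.]
wrist 26 min h [44.2 45.9 50.4] x [-14. -11.]
wrist 30 min h [45.5 48.8 51.6] x [-13.   9.]
wrist 34 min h [49.3 53.  55.7] x [-13.  10.]
wrist 38 min h [54.8 58.1 62.2] x [-13.  10.]
wrist 42 min h [60.5 63.2 66. ] x [-13. -10.]
wrist 46 min h [65.2 67.7 70.1] x [-13. -10.]
wrist 50 min h [70.3 72.4 74.7] x [-13. -10.]
wrist 54 min h [74.4 77.1 78.6] x [-13. -10.]
wrist 58 min h [79.9 80.5 81.3] x [-13. -10.]
scene 14 min h [26.8 36.1 47.1] x [3. 8.]
scene 18 min h [44.1 47.2 51.3] x [ 6. 13.]
scene 22 min h [46.5 49.  54.4] x [11. 15.]
scene 26 min h [47.4 49.9 56.2] x [-8. 15.]
scene 30 min h [50.1 54.9 61.2] x [-8. 14.]
scene 34 min h [53.9 58.6 69.5] x [-8. 14.]
scene 38 min h [60.5 62.6 69.5] x [11. 14.]
scene 42 min h [65.2 67.  72. ] x [11. 13.]
scene 46 min h [68.6 72.4 76.6] x [11. 14.]
scene 50 min h [73.2 75.  79.4] x [11. 14.]
scene 54 min h [78.7 81.6 84.2] x [11. 14.]
scene 58 min h [83.7 86.3 89.4] x [-1. 14.]
```

Call:
servo_tool([
  [0,0,0.022,0,0],
  [0,0,0.022,0,0],
  [0,0,0.02,0,0],
  [0,-0.01,0,0,0],
  [0,-0.01,0,0,0],
  [0,-0.005,0,0,0],
  [0,-0.003,0,0,0],
  [0,-0.003,0,0,0],
  [0,-0.003,0,0,0],
  [0,-0.003,0,0,0],
  [0,-0.003,0,0,0],
  [0,-0.003,0,0,0],
  [0,-0.003,0,0,0],
])

```text
t: 3.92
position: [0.632, 0.0323, 0.0281]
eef_rot: [-1.568, -0.117, 0.113]
wrist_force: [4.3, 0.5, 3.2]
opening: 0.0002
```

Run:
```python
from h import *
import cv2
st()
p,d=robot.snapshot("wrist"); cv2.imwrite("pics/wrist2.png",p)
st()
```

```text
t 3.9167 tcp [0.632  0.0323 0.0281] box mm [-39.7  -1.5  28.1] F [4.3 0.5 3.2] op 0.0002
toolaxes in box (cols x y z)
 [[-1.    -0.002  0.   ]
 [-0.     0.    -1.   ]
 [ 0.002 -1.    -0.   ]]
t 3.9667 tcp [0.631  0.0322 0.0277] box mm [-38.6  -1.6  27.7] F [ 3.5 -0.5  3.4] op 0.0
toolaxes in box (cols x y z)
 [[-1.    -0.001  0.   ]
 [-0.     0.    -1.   ]
 [ 0.001 -1.    -0.   ]]
```

View pics/wrist2.png

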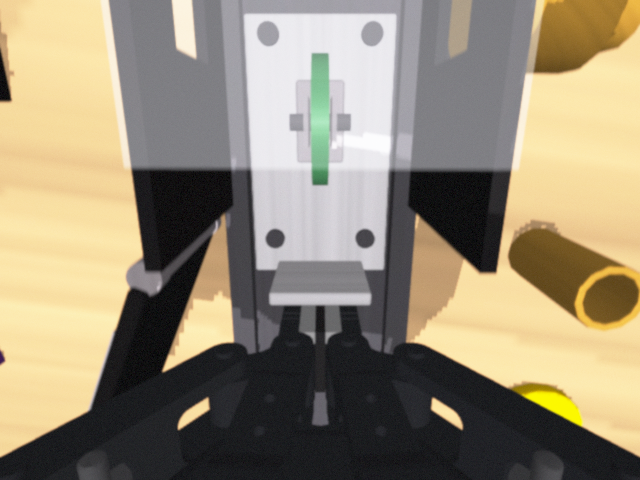

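The wrist view shows the fingers against the push plate (270–370, row 290) and the carriage sitting square, with a contact force of about 4 N. I'll keep pushing, then back off slightly and raise the fingers before the linkages reach the walls.

Call:
servo_tool([
  [0,-0.003,0,0,0],
  [0,-0.003,0,0,0],
  [0,-0.003,0,0,0],
  [0,-0.003,0,0,0],
  [0,-0.003,0,0,0],
  [0,-0.003,0,0,0],
  [0,0.004,0,0,0],
  [0,0.002,0,0,0],
  [0,0,-0.005,0,0],
  [0,0,-0.004,0,0],
  [0,0,0,0,0],
])

```text
t: 4.88
position: [0.6195, 0.0306, 0.0369]
eef_rot: [-1.568, -0.115, 0.115]
wrist_force: [0.5, -0.4, 0.7]
opening: -0.0002
```

Run:
```python
from h import *
st()
```

```text
t 4.8833 tcp [0.6195 0.0306 0.0369] box mm [-27.1  -1.6  36.9] F [ 0.5 -0.4  0.7] op -0.0002
toolaxes in box (cols x y z)
 [[-1. -0.  0.]
 [-0.  0. -1.]
 [ 0. -1. -0.]]
```

Call:
servo_tool([
  [0,-0.003,0,0,0],
  [0,-0.003,0,0,0],
  [0,-0.0025,0,0,0],
  [0,-0.0025,0,0,0],
  [0,-0.0025,0,0,0],
  [0,-0.0025,0,0,0],
  [0,-0.002,0,0,0],
  [0,-0.001,0,0,0],
])

```text
t: 5.55
position: [0.6003, 0.0278, 0.0363]
eef_rot: [-1.568, -0.115, 0.115]
wrist_force: [1.6, -0.2, -0.9]
opening: -0.0003
```

Run:
```python
from h import *
import cv2
st()
p,d=robot.snapshot("wrist"); cv2.imwrite("pics/wrist3.png",p)
```

```text
t 5.55 tcp [0.6003 0.0278 0.0363] box mm [-7.6 -1.7 36.3] F [ 1.6 -0.2 -0.9] op -0.0003
toolaxes in box (cols x y z)
 [[-1.  0. -0.]
 [ 0. -0. -1.]
 [-0. -1.  0.]]
```

View pics/wrist3.png

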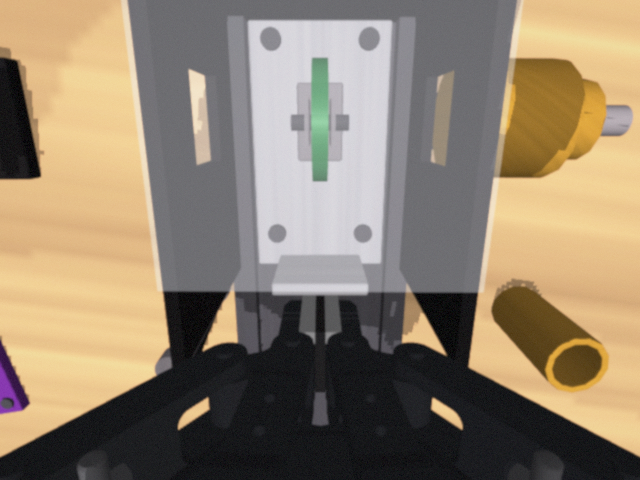

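The carriage is nearly in: its front edge is at row 20 and the filter at (320,120) is almost level with the side windows. I'll creep the last few millimetres and watch the force.

Call:
servo_tool([
  [0,-0.001,0,0,0],
  [0,-0.001,0,0,0],
  [0,-0.001,0,0,0],
  [0,0,0,0,0],
])

```text
t: 5.93
position: [0.5992, 0.0272, 0.0371]
eef_rot: [-1.568, -0.118, 0.112]
wrist_force: [4.7, -0.4, 0.2]
opening: -0.0
```

Call:
servo_tool([
  [0,-0.001,0,0,0],
  [0,-0.001,0,0,0],
  [0,0,0,0,0],
])

```text
t: 6.18
position: [0.599, 0.0271, 0.0379]
eef_rot: [-1.568, -0.121, 0.109]
wrist_force: [8.6, 1.3, 1.4]
opening: -0.0001
```

Call:
servo_tool([
  [0,-0.001,0,0,0],
  [0,0,0,0,0],
])

```text
t: 6.35
position: [0.5989, 0.027, 0.0383]
eef_rot: [-1.568, -0.123, 0.107]
wrist_force: [10.3, 2.2, 1.7]
opening: -0.0
```

Run:
```python
from h import *
import cv2
s,R=st(); print(s["torque"])
p,d=robot.snapshot("wrist"); cv2.imwrite("pics/wrist4.png",p)
p,d=robot.snapshot("top"); cv2.imwrite("pics/top4.png",p)
cv2.imwrite("pics/top4c.png",cv2.convertScaleAbs(cv2.resize(p[180:320,250:390],(700,600)[:1]*1+(600,) if 0 else (600,600),interpolation=cv2.INTER_CUBIC),alpha=2.2,beta=20))
```

```text
t 6.35 tcp [0.5989 0.027  0.0383] box mm [-6.1 -1.1 38.3] F [10.3  2.2  1.7] op -0.0
toolaxes in box (cols x y z)
 [[-1.    -0.01  -0.   ]
 [ 0.     0.001 -1.   ]
 [ 0.01  -1.    -0.001]]
[ 0.28343637 -1.69212377 -0.00269486]
```

View pics/wrist4.png

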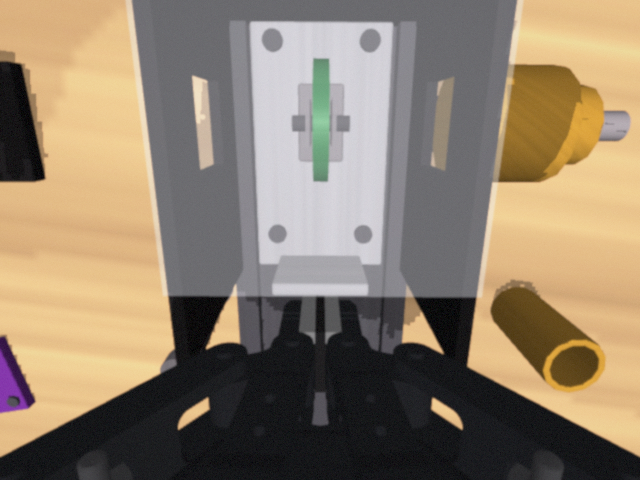

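View pics/top4c.png

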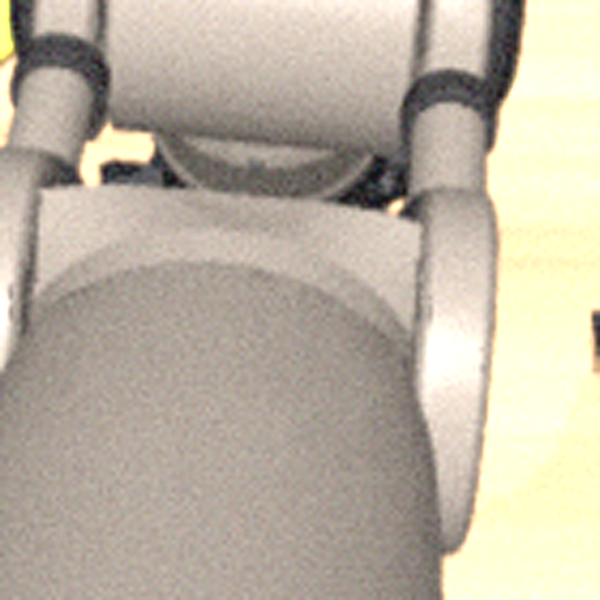

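Call:
servo_tool([
  [0,0.004,0,0,0],
  [0,0.008,0,0,0],
  [0,0.02,0,0,0],
  [0,0.02,0,0,0],
  [0,0,-0.03,0,0],
  [0,0,-0.04,0,0],
  [0,0,-0.04,0,0],
  [0,0.02,-0.01,0.03,0],
  [0,0.02,0,0.03,0],
  [0,0.01,0,0.03,0],
  [0,0,0,0.03,0],
  [0,0,0,0,0],
  [0,0,0,0,0],
])

```text
t: 7.53
position: [0.6771, 0.1624, 0.1553]
eef_rot: [-1.568, -0.116, 0.12]
wrist_force: [0.1, -0.5, -0.8]
opening: 0.0001
```

Run:
```python
from h import *
import cv2
s,R=st()
p,d=robot.snapshot("scene"); cv2.imwrite("pics/scene5.png",p)
cv2.imwrite("pics/scene5c.png",cv2.convertScaleAbs(cv2.resize(p[170:320,250:430],(720,600),interpolation=cv2.INTER_CUBIC),alpha=1.5,beta=10))
```

```text
t 7.5333 tcp [0.6771 0.1624 0.1553] box mm [-103.3 -123.6  155.3] F [ 0.1 -0.5 -0.8] op 0.0001
toolaxes in box (cols x y z)
 [[-1.     0.003  0.003]
 [-0.003  0.    -1.   ]
 [-0.003 -1.    -0.   ]]
```

View pics/scene5c.png

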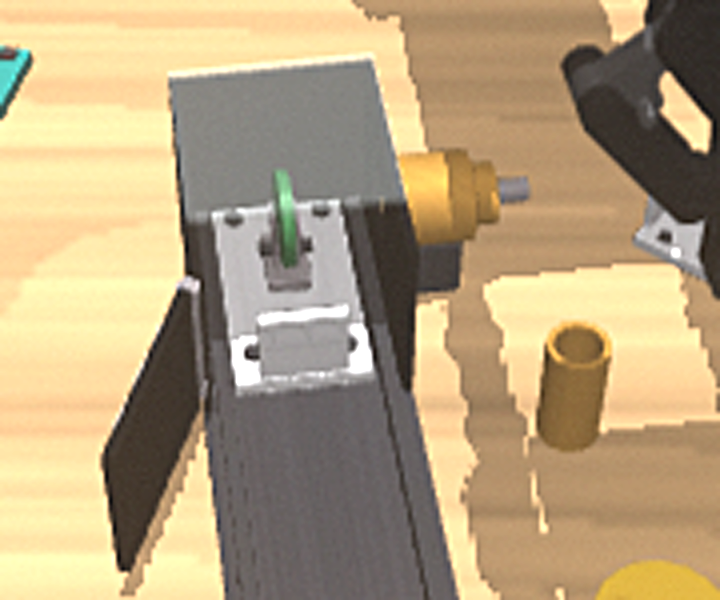

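Run:
```python
from h import *
for n,x,y,z in [("deckR",240,393,.006),("deckL",372,380,.006),("plateR",260,328,.048),("plateL",349,319,.048),("mouthwallL bottom",411,392,.0),("wallLtop front",404,205,.088),("wallR",190,213,.088)]:
    print(n,(w2b(ray("scene",250+x/4,170+y/4,z))*1e3).round(1))
print([((u-250)*4,(v-170)*4) for u,v in [proj("scene",b2w(.006,.028,.006)),proj("scene",b2w(.006,-.028,.006)),proj("scene",b2w(0,-.042,.0)),proj("scene",b2w(-.003,.044,.084)),proj("scene",b2w(0.025,-.042,.088))]])
```

```text
deckR [ 5.9 24.7  6. ]
deckL [  5.  -28.5   6. ]
plateR [ 1.3 15.9 48. ]
plateL [  1.  -18.4  48. ]
mouthwallL bottom [  1.6 -43.9   0. ]
wallLtop front [ 19.  -41.8  88. ]
wallR [26.6 38.1 88. ]
[(np.float64(231.85609030683122), np.float64(393.66973187064787)), (np.float64(370.47448076525484), np.float64(378.3245043858924)), (np.float64(407.0457161587083), np.float64(395.45914364518353)), (np.float64(181.8049017747485), np.float64(278.37324462419724)), (np.float64(401.89771485011465), np.float64(194.03298527499567))]
```

The scene crop shows the carriage's rear edge at (240–372, rows 380–393), which works out to 5–6 mm inside the mouth. So the carriage is home. Next is the door.

Call:
servo_tool([
  [0,-0.0066,0,-0.028,0],
  [0,-0.0066,0,-0.028,0],
  [0,-0.0066,0,-0.028,0],
  [0,-0.0066,0,-0.028,0],
  [0,-0.0066,0,-0.028,0],
  [0,-0.0066,0,-0.028,0],
  [0,-0.0066,0,-0.028,0],
  [0,-0.0066,0,-0.028,0],
  [0,0,0,0,0],
  [0,0,0.02,0,0],
  [0,0,0.02,0,0],
  [0,0,0,0,0],
  [0,0,0,0,0],
])

```text
t: 8.67
position: [0.6575, -0.0696, 0.1153]
eef_rot: [-1.567, -0.112, 0.117]
wrist_force: [-0.2, 0.0, 0.0]
opening: -0.0
```

Run:
```python
from h import *
import cv2
s,R=st()
p,d=robot.snapshot("wrist"); cv2.imwrite("pics/wrist6.png",p)
```

```text
t 8.6667 tcp [ 0.6575 -0.0696  0.1153] box mm [-50.  103.  115.3] F [-0.2  0.   0. ] op -0.0
toolaxes in box (cols x y z)
 [[-1.     0.003 -0.001]
 [ 0.001 -0.001 -1.   ]
 [-0.003 -1.     0.001]]
```

View pics/wrist6.png

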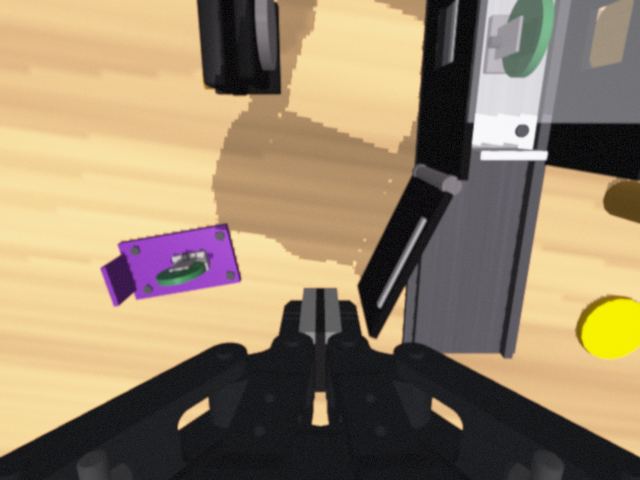

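The wrist view shows the fingertips at (320,290), left of the door (365–450, rows 170–335), which is its outer side. The purple decoy at (175,262) and the mirror mount at (240,45) are clear. I'll go down and sweep.

Call:
servo_tool([
  [0,0,0.02,0,0],
  [0,0,0.02,0,0],
  [0,0,0.023,0,0],
  [0,0,0,0,0],
  [0,0.0025,0,0.0075,0],
  [0,0.0025,0,0.0075,0],
  [0,0.003,0,0.007,0],
  [0,0.003,0,0.007,0],
  [0,0.003,0,0.007,0],
  [0,0.003,0,0.007,0],
  [0,0.001,0,0.0075,0],
  [0,0.001,0,0.0075,0],
  [0,0.001,0,0.0075,0],
  [0,0,0,0,0],
])

```text
t: 9.88
position: [0.6686, 0.0008, 0.0532]
eef_rot: [-1.567, -0.116, 0.116]
wrist_force: [-0.0, 0.4, 0.0]
opening: -0.0001
```

Run:
```python
from h import *
import cv2
s,R=st()
p,d=robot.snapshot("wrist"); cv2.imwrite("pics/wrist7.png",p)
```

```text
t 9.8833 tcp [0.6686 0.0008 0.0532] box mm [-71.2  35.   53.2] F [-0.   0.4  0. ] op -0.0001
toolaxes in box (cols x y z)
 [[-1.     0.     0.001]
 [-0.001 -0.001 -1.   ]
 [-0.    -1.     0.001]]
```

View pics/wrist7.png

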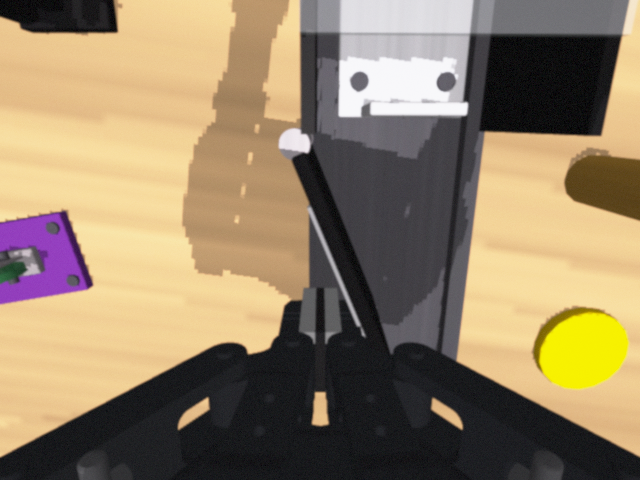

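The door is now swung past 90° towards shut: hinge at (293,143), panel running to (385,350), fingers on its outer side. I'll continue the arc.

Call:
servo_tool([
  [0,-0.0021,0,0.0058,0],
  [0,-0.0021,0,0.0058,0],
  [0,-0.0021,0,0.0058,0],
  [0,-0.0021,0,0.0058,0],
  [0,-0.0046,0,0.0053,0],
  [0,-0.0046,0,0.0053,0],
  [0,-0.0046,0,0.0053,0],
  [0,-0.0046,0,0.0053,0],
  [0,-0.0043,0,0.0023,0],
  [0,-0.0043,0,0.0023,0],
  [0,-0.0043,0,0.0023,0],
  [0,-0.0043,0,0.0023,0],
  [0,-0.003,0,0.001,0],
  [0,-0.003,0,0.001,0],
  [0,-0.002,0,0.001,0],
  [0,0,0,0,0],
])

```text
t: 11.27
position: [0.6086, 0.0474, 0.0533]
eef_rot: [-1.567, -0.115, 0.115]
wrist_force: [-0.3, -0.2, -0.5]
opening: -0.0
```

Run:
```python
from h import *
import cv2
s,R=st()
p,d=robot.snapshot("wrist"); cv2.imwrite("pics/wrist8.png",p)
```

```text
t 11.2667 tcp [0.6086 0.0474 0.0533] box mm [-18.7 -19.9  53.3] F [-0.3 -0.2 -0.5] op -0.0
toolaxes in box (cols x y z)
 [[-1.  0. -0.]
 [ 0. -0. -1.]
 [-0. -1.  0.]]
```

View pics/wrist8.png

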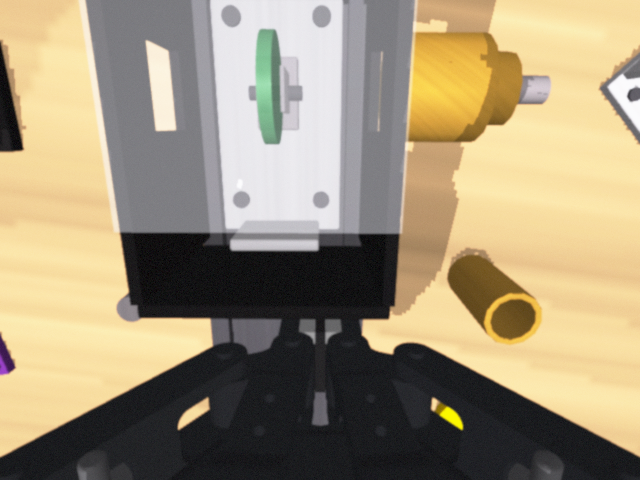

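The door is almost shut: its top edge runs (130,312)–(390,312) across the mouth. I'll press it closed gently, watching for force.

Call:
servo_tool([
  [0,-0.001,0,0,0],
  [0,-0.001,0,0,0],
  [0,-0.001,0,0,0],
  [0,0,0,0,0],
])

```text
t: 11.65
position: [0.6081, 0.0471, 0.0535]
eef_rot: [-1.567, -0.119, 0.111]
wrist_force: [7.7, 1.3, -4.8]
opening: 0.0001
```

Call:
servo_tool([
  [0,-0.001,0,0,0],
  [0,-0.001,0,0,0],
  [0,0,0,0,0],
])

```text
t: 11.9
position: [0.6081, 0.047, 0.0536]
eef_rot: [-1.567, -0.122, 0.107]
wrist_force: [14.2, 3.9, -8.9]
opening: -0.0003
```

Call:
servo_tool([
  [0,0.005,0,0,0],
  [0,0.01,0,0,0],
  [0,0.02,0,0,0],
  [0,0.03,0,0,0],
  [0,0.02,-0.02,0,0],
  [0,0,-0.04,0,0],
  [0,0,-0.04,0,0],
  [0,0,-0.03,0.02,0],
  [0,0,0,0.03,0],
  [0,0,0,0.03,0],
  [0,0,0,0.03,0],
  [0,0,0,0,0],
  [0,0,0,0,0],
])

```text
t: 12.98
position: [0.6714, 0.1695, 0.183]
eef_rot: [-1.568, -0.117, 0.118]
wrist_force: [0.1, 0.5, -0.4]
opening: -0.0001
```

Run:
```python
from h import *
import cv2
s,R=st()
for n in("scene","top"):
    p,d=robot.snapshot(n); cv2.imwrite(f"pics/{n}9.png",p); np.save(f"pics/{n}9.npy",d)
p=cv2.imread("pics/scene9.png")
cv2.imwrite("pics/scene9c.png",cv2.convertScaleAbs(cv2.resize(p[170:320,250:430],(720,600),interpolation=cv2.INTER_CUBIC),alpha=1.9,beta=20))
```

```text
t 12.9833 tcp [0.6714 0.1695 0.183 ] box mm [ -98.6 -131.5  183. ] F [ 0.1  0.5 -0.4] op -0.0001
toolaxes in box (cols x y z)
 [[-1.     0.001  0.003]
 [-0.003  0.    -1.   ]
 [-0.001 -1.    -0.   ]]
```

View pics/scene9c.png

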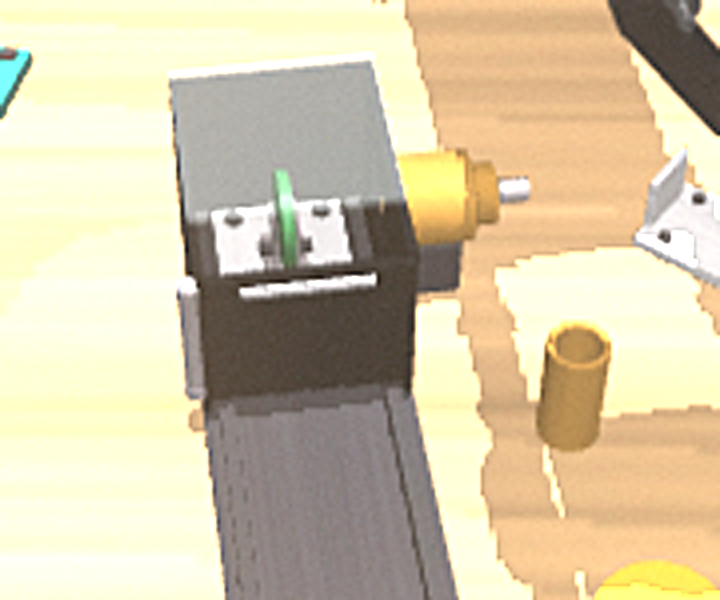

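View pics/top9.png

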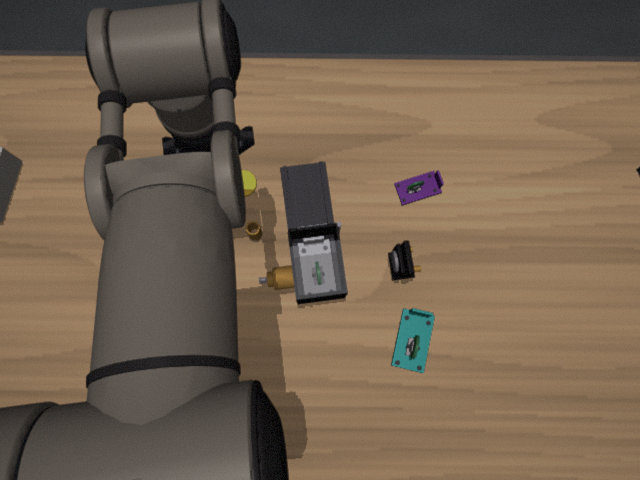

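Run:
```python
import cv2
p=cv2.imread("pics/top9.png")
cv2.imwrite("pics/top9c.png",cv2.convertScaleAbs(cv2.resize(p[210:310,270:370],(600,600),interpolation=cv2.INTER_CUBIC),alpha=2.4,beta=30))
```

```text
(no output)
```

View pics/top9c.png

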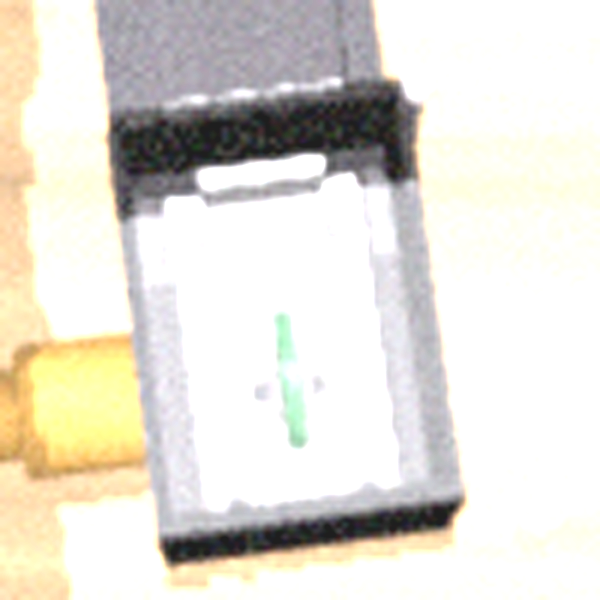

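Run:
```python
from h import *
for n,x,y,z in [("deckFL",212,508,.014),("deckFR",397,486,.014),("doorL",112,116,.084),("doorR",395,84,.084),("plateL",200,172,.048),("plateR",325,160,.048)]:
    print(n,(w2b(ray("top",270+x/6,210+y/6,z))*1e3).round(1))
for P in [(-.0055,-.041,.084),(-.0055,.04,.084),(.106,-.028,.014),(.106,.028,.014)]:
    u,v=proj("top",b2w(*P));print((u-270)*6,(v-210)*6)
# door plane from scene depth
D=np.load("pics/scene9.npy");c=robot.get_calibration("scene")
pts=[]
for x in range(215,400,8):
  for y in range(310,375,8):
    pts.append(w2b(dp("scene",250+x/4,170+y/4,D)))
P=np.array(pts)*1e3; k=(P[:,2]>22)&(P[:,2]<80)
A=np.c_[np.ones(k.sum()),P[k,1],P[k,2]];s=np.linalg.lstsq(A,P[k,0],rcond=None)[0];print("door x0, slope y, slope z",s,k.sum(),"resid",np.std(A@s-P[k,0]))
```

```text
deckFL [ 97.  -26.4  14. ]
deckFR [98.1 27.4 14. ]
doorL [ -5.7 -39.3  84. ]
doorR [-4.  38.9 84. ]
plateL [  5.6 -17.   48. ]
plateR [ 7.  18.6 48. ]
105.82423127572883 117.46573359143264
398.2775325432498 78.11561422788066
210.64791701239983 539.5481599428457
403.1153541687371 512.8789315974242
door x0, slope y, slope z [-5.24995994  0.00842495 -0.00910186] 212 resid 0.7998923646442713
```

The door plane fits at x ≈ −5.2 mm with a 0.008 rad slope, against −5.5 mm for shut. The push face reads about 6 mm inside the mouth, which is home. The bystanders are at the same pixels as at the start, and the hand is clear.

Run:
```python
from rig import robot
print(robot.sign_off())
```

```text
the job is handed in; nothing more can be done
None
```

The filter carriage is fully home in the enclosure and the door is shut behind it; I handed the job in at about 13 s of the 48 s allowed.

- **Carriage:** I pushed the aluminium carriage along the channel with the closed fingertips until it stopped against the back wall at about 10 N. Pictures taken after that put its push face 5–7 mm inside the mouth, where 6 mm is home. A reading of its front edge disagreed, at 97–98 mm against the 106 mm expected. I put that down to the roof's back edge hiding it and didn't check further.
- **Door:** I swept it shut from its outer side and pressed until it stopped hard, at about 17 N total wrist force. Depth readings put its outer face at x ≈ −5.2 mm with a 0.008 rad slope; fully shut is −5.5 mm. That slope is within the error of my estimate of the enclosure's angle.
- **Surroundings:** the mirror mount, spacer and what shows of the disc, which the arm partly hid, appear where they started in the last overhead picture. I judged this by eye. The hand was clear at about z 0.18 m with no wrist force beyond noise.

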